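# Find the full tub of nuts by weight and hold it out

## Robot

A 6-joint arm with a two-finger parallel gripper is mounted at the origin on a cart in front of the work surface, level with it; the furniture and walls round the work are solid. World frame = base frame: x ahead of the robot, y to its left, z up, the work surface at z = 0. Lengths are in m, angles in degrees, forces in N, time in s.
With the tool pointing down it reaches from about 0.325 to 1 m from the base axis. Payload 5.1 kg.
Tool frame: the origin (TCP) lies midway between the tips of the shut fingers; the grasp point (between the pads) lies 19 mm behind it; z points along the fingers, y is the direction in which the jaws open and shut (so a half turn about z gives the same grasp; the last joint's range is limited). The gripper opens to 85 mm and grips with 20 to 120 N. Pads are 22 mm wide; open, the fingers measure 114 mm over their backs; the gripper's body (76 mm by 85 mm) begins 54 mm behind the grasp point. The pads swing forward as they close: fully open they stand 13 mm farther back than shut.
Start: joints at [-77.957, 7.093, 94.555, -0, 78.352, -4.733], TCP at [0.188, -0.622, 0.231] pointing down, gripper open.
Joint ranges: [-149.61, 149.61], [-58.7, 133.49], [1.44, 155.28], [-77.14, 257.14], [18.33, 153.61], [-166.67, 166.67]. Speed limits (degrees/s): [147.25, 147.25, 180, 180, 180, 180].

## Interface

Orientations are given as a 3x3 rotation matrix whose columns are the frame's x, y, z axes.
In Python, from bench import * gives the robot as it stands. Calls block until the motion is done:
- move_pose(position, orientation): joint-space move of the TCP to a pose.
- servo_line(position, v=0.15, ori=None, force_limit=None): straight line of the TCP; ori=None keeps the orientation; v is the mean speed in m/s. With force_limit (N) it stops when the force on the tool has changed by that much, and returns True; else False.
- goto_joints(angles): joint-space move.
- ungrasp() and clamp(f_grip=None): open the fingers fully, or close them until they stop; f_grip is the grip in N (None keeps the last).
- dwell(seconds).
- inverse_kinematics(position, orientation): joint angles nearest the present ones, or None.
- grab_frame(name): name is "scene" or "top"; returns the picture (384x512x3 uint8, blue, green, red); there is no depth.
- camera_info(name): a dict with "vertical_fov" (degrees; the focal length in pixels is half the picture's height over the tangent of half this angle, whatever the lens; pixels are square), "cx", "cy" (the principal point, pixels), "dist" ([k1, k2, p1, p2, k3] as OpenCV has them; the pictures are not rectified), "R" (3x3) and "t" (3): a world point X has camera coordinates R X + t. Camera axes: x right, y down, z forward; pixel columns grow to the right and rows downward; lengths in m; the calibration is good to about 2 mm. A picture is of the moment at which its call begins. camera_info takes no time and is no camera call.
A pose or a line that the arm cannot do raises IKError and nothing moves.
- finish_job(): hands the job in, once; it reports no verdict.
Readings, each from a call of its own:
- get_time_s(): time.
- get_q(): joint angles.
- get_qd(): joint speeds.
- get_joint_efforts(): joint torques, N m.
- get_tool_pos(): TCP position.
- get_tcp_rot(): TCP orientation.
- get_wrist_force(): force on the tool from outside, world axes, zero at the start.
- get_moment(): the same for the moment, N m.
- get_width(): opening from 0.0 (shut) to 1.0 (fully open).
Only numpy, scipy, OpenCV 4.12 (cv2) and the standard library are available. Lean on these libraries where they do the work, as an engineer would, in place of code of your own. Each camera call takes 0.05 s, during which the arm holds its last target.

## Task

Two identical closed tubs stand on the grey board and the fuller one is wanted: lift the tub on the blue mark clear of the board, hold it still there for about a second to feel its weight and set it back on its mark, then lift and hold the tub on the yellow mark in the same way. Then hold the heavier of the two upright and still over the middle of the round black rubber pad, about 15 cm above it, and finish while still holding it there; the lighter tub must end standing on its own mark. Do not drop or tip the tubs, and leave the valve, nipple and glue bottle alone.

Things in the scene. Friction and masses are not known exactly. Their poses are not given: they have to be found in the camera images.
- board: fixed grey board lying on the bench, 110 (x) x 300 (y) x 12 mm thick; origin at the centre of its underside; x and y axes along its sides, z up. The blue mark lies at y = +90 mm, the yellow at y = -90 mm.
- blue_mark (a point): centre of the blue round mark (90 mm diameter with a white ring, flat) on the board's upper face, 12 mm above the bench
- yellow_mark (a point): centre of the yellow round mark (90 mm diameter with a white ring, flat) on the board's upper face, 12 mm above the bench
- tub_1: the tub of point tub_1_centre: origin at the centre of its underside. The two tubs look alike; each weighs 0.25 to 0.81 kg, one at least 0.2 kg more than the other, which only lifting shows
- tub_2: the tub of point tub_2_centre: origin at the centre of its underside. The two tubs look alike; each weighs 0.25 to 0.81 kg, one at least 0.2 kg more than the other, which only lifting shows
- tub_1_centre (a point): centre (half-way up) of a white round plastic tub, 66 mm tall: body 60 mm diameter, topped from 54 to 66 mm above its underside by a fixed rim of 64 mm diameter, which is where parallel fingers pinch it. z up along the tub. It starts upright on either mark, drawn at random
- tub_2_centre (a point): centre (half-way up) of a white round plastic tub, 66 mm tall: body 60 mm diameter, topped from 54 to 66 mm above its underside by a fixed rim of 64 mm diameter, which is where parallel fingers pinch it. z up along the tub. It starts upright on either mark, drawn at random
- pad_top (a point): centre of the upper face of the fixed round black rubber pad, 138 mm diameter, 8 mm thick, on a round white plate of 170 mm diameter, 4 mm thick; this point is 12 mm above the bench
- valve_centre (a point): bystander, leave alone: brass ball valve with red lever, 36x85x50 mm (50 tall), lying behind the pad; the point is half-way up
- nipple_centre (a point): bystander, leave alone: brass hose nipple, 59x31x27 mm (27 tall); the point is half-way up
- glue_centre (a point): bystander, leave alone: small white adhesive bottle, 25 mm diameter, 80 mm tall, standing; the point is half-way up
Not all that is in view belongs to the job. What is shaped like the tub_1 but green is not meant.

How it is judged:
By the outcome, as a careful person would: the job done as asked, in the order asked, and still so for the second after the job is handed in, while the arm keeps its last pose, push and grip.
It also fails if it takes over 64 s, if anything falls off the work surface, if the arm or the gripper's body presses on something with over 40 N, if the wrist force passes 120 N, or if a joint passes its speed limit or range.

## Working session

There is one attempt and no reset: what is moved stays moved. The work goes in short steps, each a Python script; the robot and the scene stay as the last script left them, time stands still between calls to the robot, and variables do not carry over. Pictures are saved under pics/ and viewed, and the job is handed in when it is done.

```bash
mkdir -p pics; python3 - <<'E'
from bench import *
import cv2,numpy as np
for n in("scene","top"):
    cv2.imwrite(f"pics/{n}0.png",grab_frame(n)); print(n,camera_info(n))
print(get_time_s(),get_wrist_force(),get_width())
E
```

```text
scene {'vertical_fov': 45.11027129663682, 'cx': 253.2308639945012, 'cy': 194.16480800340418, 'dist': array([-0.09318663,  0.        ,  0.        ,  0.        ,  0.        ]), 'R': array([[-0.60538331, -0.79581103, -0.01399442],
       [-0.50546705,  0.3979779 , -0.76558255],
       [ 0.61482851, -0.45639718, -0.64318544]]), 't': array([0.35366931, 0.27759284, 1.13687672])}
top {'vertical_fov': 54.98291638085953, 'cx': 259.2822489597262, 'cy': 197.66871325573368, 'dist': array([-0.06608779,  0.        ,  0.        ,  0.        ,  0.        ]), 'R': array([[-2.66621035e-02, -9.99627739e-01, -5.78920084e-03],
       [-9.79956044e-01,  2.72802690e-02, -1.97337121e-01],
       [ 1.97421591e-01,  4.11739628e-04, -9.80318594e-01]]), 't': array([0.06252076, 0.55167074, 1.00575696])}
0.1 [ 0.11494439 -0.35066768  0.54824694] 0.997650113607554
```

View pics/scene0.png

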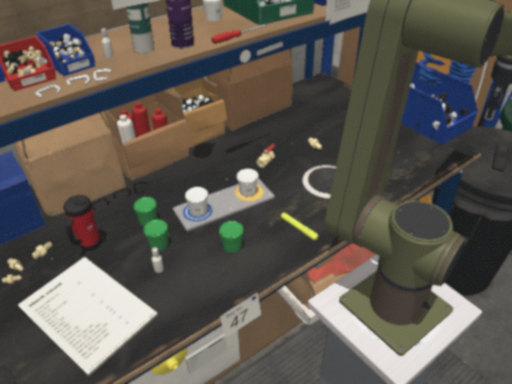

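View pics/top0.png

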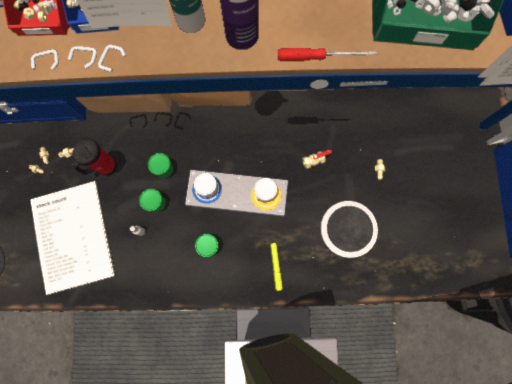

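Top view: blue-mark tub lid at (206,182) and yellow-mark tub lid at (266,187). The pad is black inside a white ring at (349,229). The green tubs at (160,164), (152,199) and (206,245) are look-alikes and are rejected, as is the glue bottle at (137,230). Next I measure.

```bash
cat > h.py <<'E'
import cv2,numpy as np
from bench import *
def K(n):
    c=camera_info(n); f=192/np.tan(np.radians(c["vertical_fov"]/2))
    return np.array([[f,0,c["cx"]],[0,f,c["cy"]],[0,0,1]]),np.array(c["dist"]),np.array(c["R"]),np.array(c["t"])
def ray(n,uv,z):
    k,d,R,t=K(n); p=cv2.undistortPoints(np.array(uv,float).reshape(-1,1,2),k,d).reshape(-1,2)
    r=np.c_[p,np.ones(len(p))]@R; o=-R.T@t
    return o+r*((z-o[2])/r[:,2])[:,None]
def proj(n,X):
    k,d,R,t=K(n); return cv2.projectPoints(np.array(X,float).reshape(-1,1,3),cv2.Rodrigues(R)[0],t,k,d)[0].reshape(-1,2)
E
python3 - <<'E'
from h import *
np.set_printoptions(precision=4,suppress=True)
im=cv2.imread("pics/top0.png"); hsv=cv2.cvtColor(im,cv2.COLOR_BGR2HSV)
H,S,V=cv2.split(hsv)
roi=np.zeros(H.shape,np.uint8); roi[150:265,180:390]=1
def comps(m,mn=30):
    m=((m)&(roi>0)).astype(np.uint8); n,l,s,c=cv2.connectedComponentsWithStats(m)
    return [(l==i,s[i],c[i]) for i in range(1,n) if s[i][4]>mn]
def show(name,m,z):
    for mm,s,c in comps(m):
        cs,_=cv2.findContours(mm.astype(np.uint8),cv2.RETR_EXTERNAL,cv2.CHAIN_APPROX_NONE)
        P=ray("top",cs[0].reshape(-1,2),z)[:,:2].astype(np.float32)
        (x,y),r=cv2.minEnclosingCircle(P*1000); e=cv2.fitEllipse(P*1000) if len(P)>5 else None
        print(name,s,c,"encl",x,y,r,"ell",e)
show("white",(V>200)&(S<40),.078)
show("ring",(V>150)&(S<60),.004)
show("blue",(H>100)&(H<125)&(S>120)&(V>80),.012)
show("yel",(H>15)&(H<30)&(S>120)&(V>100),.012)
big=cv2.resize(im[150:265,180:390],None,fx=3.8,fy=3.8,interpolation=cv2.INTER_NEAREST); cv2.imwrite("pics/crop1.png",big)
s=cv2.imread("pics/scene0.png"); cv2.imwrite("pics/crop2.png",cv2.resize(s[150:260,130:350],None,fx=3.6,fy=3.6,interpolation=cv2.INTER_NEAREST))
E
```

```text
white [ 186  171  100   44 2329] [235.8939 191.0369] encl 564.1920166015625 112.58552551269531 143.7039794921875 ell ((564.2040405273438, 102.2445068359375), (105.6085433959961, 312.13330078125), 171.68035888671875)
white [321 201  57  57 774] [347.739  229.8824] encl 454.2240905761719 -199.10333251953125 78.77140045166016 ell ((454.45220947265625, -199.08203125), (153.94740295410156, 154.42752075195312), 103.68936920166016)
ring [ 186  170  102   45 2835] [235.1594 191.037 ] encl 583.8051147460938 116.45925903320312 157.62863159179688 ell ((583.0315551757812, 116.75589752197266), (118.71208190917969, 383.6210021972656), 172.0617218017578)
ring [321 201  57  57 918] [347.8704 229.6209] encl 462.5035400390625 -216.8383026123047 85.6128921508789 ell ((462.5662536621094, -216.84620666503906), (167.87220764160156, 168.3837432861328), 2.2530040740966797)
blue [193 180  28  23  83] [208.     195.2289] encl 592.6510009765625 205.7709503173828 42.33369445800781 ell ((593.7630615234375, 205.7681884765625), (81.20884704589844, 81.35404205322266), 24.466075897216797)
yel [252 187  29  23 235] [267.383  201.0085] encl 568.3668823242188 27.07532501220703 44.33114242553711 ell ((572.3512573242188, 27.658233642578125), (80.91182708740234, 88.81139373779297), 106.87779235839844)
```

View pics/crop1.png

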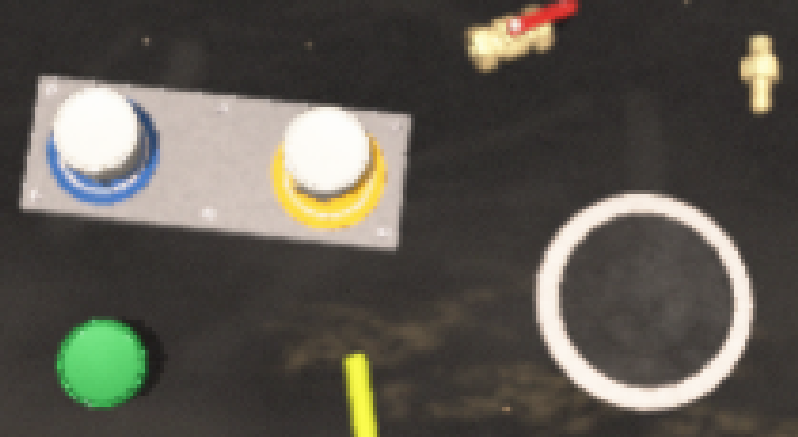

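View pics/crop2.png

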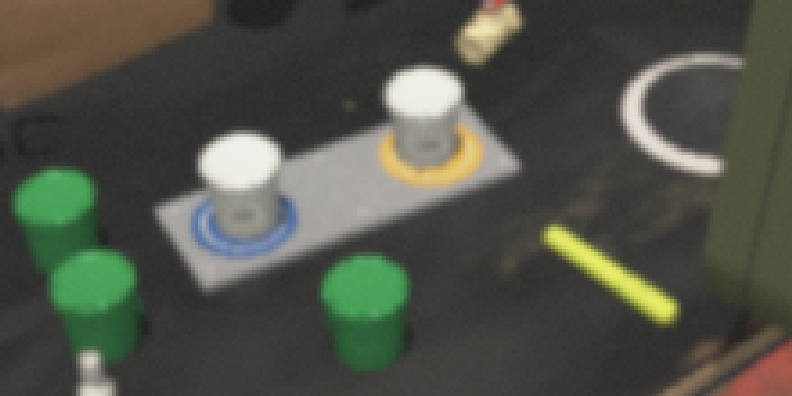

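```bash
python3 - <<'E'
from h import *
np.set_printoptions(precision=4,suppress=True)
def fit(n,m,z):
    N,l,s,c=cv2.connectedComponentsWithStats(m.astype(np.uint8))
    for i in range(1,N):
        if s[i][4]<60: continue
        cs,_=cv2.findContours((l==i).astype(np.uint8),cv2.RETR_EXTERNAL,cv2.CHAIN_APPROX_NONE)
        P=(ray(n,cs[0].reshape(-1,2),z)[:,:2]*1000).astype(np.float32)
        print(n,s[i],"encl",cv2.minEnclosingCircle(P),"ell",cv2.fitEllipse(P))
for n,roi in(("top",(180,150,300,220)),("scene",(170,160,275,230))):
    im=cv2.imread(f"pics/{n}0.png");hsv=cv2.cvtColor(im,cv2.COLOR_BGR2HSV)
    x0,y0,x1,y1=roi; r=np.zeros(im.shape[:2],bool); r[y0:y1,x0:x1]=1
    print(np.percentile(hsv[y0:y1,x0:x1,2],[50,80,90,95]))
    for th in (225,):
        fit(n,(hsv[...,2]>th)&(hsv[...,1]<40)&r,.078)
im=cv2.imread("pics/top0.png");hsv=cv2.cvtColor(im,cv2.COLOR_BGR2HSV)
m=(hsv[...,2]>110).astype(np.uint8); m[:150]=0;m[225:]=0;m[:,:180]=0;m[:,300:]=0
N,l,s,c=cv2.connectedComponentsWithStats(m); i=1+np.argmax(s[1:,4])
cs,_=cv2.findContours((l==i).astype(np.uint8),cv2.RETR_EXTERNAL,cv2.CHAIN_APPROX_NONE)
P=(ray("top",cs[0].reshape(-1,2),.012)[:,:2]*1000).astype(np.float32)
rc=cv2.minAreaRect(P); b=cv2.boxPoints(rc)/1000; print("board",rc)
c=np.array(rc[0])/1000
e=[b[1]-b[0],b[2]-b[1]]; y=max(e,key=np.linalg.norm); y=y/np.linalg.norm(y); y*=np.sign(y[1])
print("y axis",y,"blue",c+.09*y,"yellow",c-.09*y)
# ring both views
for n in("top","scene"):
    print(n,proj(n,[[*(c+.09*y),.012],[*(c-.09*y),.012],[.4625,-.2168,.012]]))
E
```

```text
[ 59. 208. 248. 253.]
top [194 173  22  22 386] encl ((592.9562377929688, 204.24542236328125), 33.85142135620117) ell ((594.0039672851562, 202.2001953125), (60.897247314453125, 62.64547348022461), 62.36669158935547)
top [255 178  22  22 391] encl ((574.1052856445312, 30.646453857421875), 32.1346549987793) ell ((574.5073852539062, 30.036518096923828), (61.20538330078125, 61.43537521362305), 114.81584930419922)
[ 65. 169. 185. 228.]
scene [239 170  18  11 161] encl ((572.7059936523438, 31.873708724975586), 28.453044891357422) ell ((572.3024291992188, 31.405405044555664), (51.758628845214844, 54.193443298339844), 176.114013671875)
scene [187 188  19  14 197] encl ((590.4766235351562, 203.74737548828125), 30.349092483520508) ell ((591.649658203125, 203.56201171875), (53.43584060668945, 56.85363006591797), 61.16381072998047)
board ((580.9819946289062, 116.1767578125), (299.2071228027344, 111.29509735107422), 82.26123046875)
y axis [0.1347 0.9909] blue [0.5931 0.2054] yellow [0.5689 0.027 ]
top [[206.678  188.9452]
 [266.0516 195.1937]
 [349.6015 228.1854]]
scene [[197.5217 210.7612]
 [249.3341 191.5198]
 [328.2381 178.4178]]
```

Heights and sizes agree: the lids come out 61–63 mm across, the board 299x111 mm and the pad plate 168 mm, and the two views agree to about 2 mm. I choose the tub on the blue mark first, with the lid at pixel (206,184).

```bash
cat >> h.py <<'E'
BT=np.array([.5925,.2030]);YT=np.array([.5733,.0307])
BM=np.array([.5931,.2054]);YM=np.array([.5695,.0270]);PAD=np.array([.4625,-.2168])
def ori(a):
    a=np.radians(a); y=np.array([np.cos(a),np.sin(a),0]); z=np.array([0,0,-1.]); return np.c_[np.cross(y,z),y,z]
E
python3 - <<'E'
from h import *
np.set_printoptions(precision=3,suppress=True)
print(get_tcp_rot())
for a in(-80,-60,-30,0,30,60,80,100):
    print(a,[inverse_kinematics([*p,.17],ori(a)) for p in(BT,YT,PAD)])
E
```

```text
[[ 0.957  0.289 -0.   ]
 [ 0.289 -0.957  0.002]
 [ 0.    -0.002 -1.   ]]
-80 [array([ 14.003,   6.716, 101.004,  -0.   ,  72.28 ,  94.003]), array([ -2.292,   0.222, 107.81 ,  -0.   ,  71.968,  77.708]), array([-31.139,  -8.093, 115.673,  -0.   ,  72.42 ,  48.861])]
-60 [array([ 14.003,   6.716, 101.004,  -0.   ,  72.28 ,  74.003]), array([ -2.292,   0.222, 107.81 ,  -0.   ,  71.968,  57.708]), array([-31.139,  -8.093, 115.673,  -0.   ,  72.42 ,  28.861])]
-30 [array([ 14.003,   6.716, 101.004,  -0.   ,  72.28 ,  44.003]), array([ -2.292,   0.222, 107.81 ,  -0.   ,  71.968,  27.708]), array([-31.139,  -8.093, 115.673,  -0.   ,  72.42 ,  -1.139])]
0 [array([ 14.003,   6.716, 101.004,  -0.   ,  72.28 ,  14.003]), array([ -2.292,   0.222, 107.81 ,  -0.   ,  71.968,  -2.292]), array([-31.139,  -8.093, 115.673,  -0.   ,  72.42 , -31.139])]
30 [array([ 14.003,   6.716, 101.004,  -0.   ,  72.28 , -15.997]), array([ -2.292,   0.222, 107.81 ,  -0.   ,  71.968, -32.292]), array([-31.139,  -8.093, 115.673,  -0.   ,  72.42 , -61.139])]
60 [array([ 14.003,   6.716, 101.004,  -0.   ,  72.28 , -45.997]), array([ -2.292,   0.222, 107.81 ,  -0.   ,  71.968, -62.292]), array([-31.139,  -8.093, 115.673,  -0.   ,  72.42 , -91.139])]
80 [array([ 14.003,   6.716, 101.004,  -0.   ,  72.28 , -65.997]), array([ -2.292,   0.222, 107.81 ,  -0.   ,  71.968, -82.292]), array([ -31.139,   -8.093,  115.673,   -0.   ,   72.42 , -111.139])]
100 [array([ 14.003,   6.716, 101.004,  -0.   ,  72.28 , -85.997]), array([  -2.292,    0.222,  107.81 ,   -0.   ,   71.968, -102.292]), array([ -31.139,   -8.093,  115.673,   -0.   ,   72.42 , -131.139])]
```

```bash
python3 - <<'E'
from h import *
np.set_printoptions(precision=4,suppress=True)
move_pose([*BT,.20],ori(0)); print(get_tool_pos(),get_time_s())
print("hit",servo_line([*BT,.048],v=.12,force_limit=12),get_tool_pos(),get_wrist_force())
cv2.imwrite("pics/top1.png",grab_frame("top"))
cv2.imwrite("pics/sc1.png",cv2.resize(grab_frame("scene")[130:260,130:330],None,fx=4,fy=4))
E
```

```text
[0.5928 0.2023 0.2   ] 3.3167
hit False [0.5933 0.2032 0.0492] [0.7296 0.7122 0.2644]
```

View pics/sc1.png

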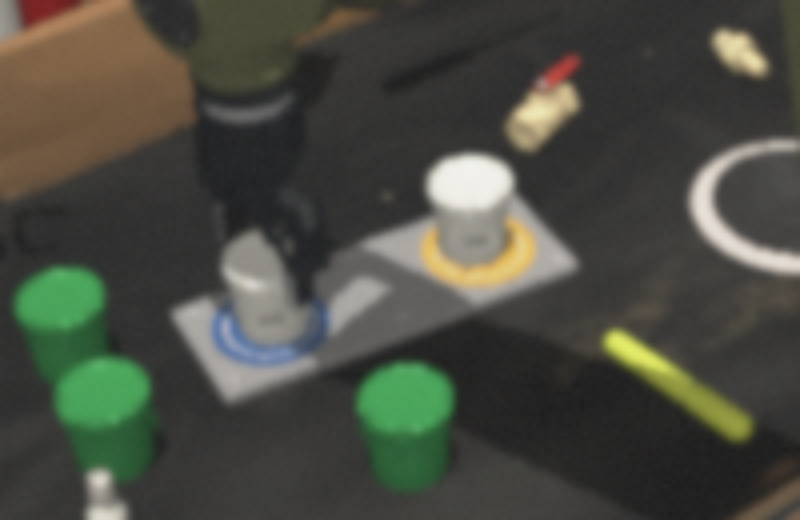

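The fingers straddle the tub on the blue mark (crop about (270,270)), with one finger on the near side. Clamp and lift.

```bash
python3 - <<'E'
from h import *
np.set_printoptions(precision=4,suppress=True)
def avg():
    F=[]
    for _ in range(5): F.append(get_wrist_force()); dwell(.02)
    return np.mean(F,0)
f0=avg(); clamp(60); print("w",get_width(),get_tool_pos(),f0,avg(),get_moment())
p=get_tool_pos()
servo_line([p[0],p[1],p[2]+.06],v=.06); dwell(.4)
print(get_tool_pos(),get_width())
cv2.imwrite("pics/sc2.png",cv2.resize(grab_frame("scene")[130:260,130:330],None,fx=4,fy=4))
dwell(.5);f1=avg();dwell(.3); print("lift",f1,f1-f0,avg(),get_time_s())
E
```

```text
w 0.7320748455572689 [0.5934 0.2031 0.049 ] [0.0964 0.0608 0.2029] [ 1.4909 -0.1151  3.8373] [-0.0555 -0.0703 -0.0173]
[0.5933 0.2031 0.1088] 0.7295515199853887
lift [-0.1678  0.0254 -7.3094] [-0.2643 -0.0354 -7.5123] [ 0.1273  0.1099 -7.6478] 7.925
```

View pics/sc2.png

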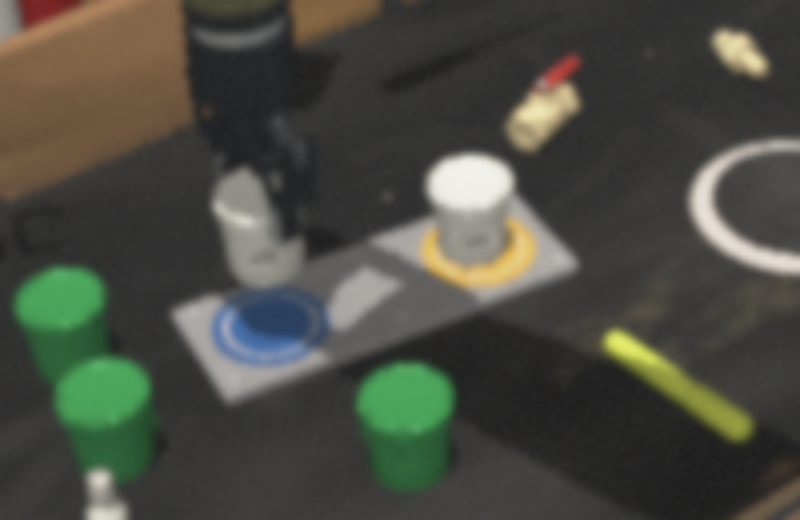

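Lifted clear by 60 mm and upright above the blue mark (crop about (262,240)); weight about 7.5 N (0.77 kg). I check the mark's centre while it is uncovered, then set the tub back.

```bash
python3 - <<'E'
from h import *
np.set_printoptions(precision=4,suppress=True)
im=grab_frame("scene");h=cv2.cvtColor(im,cv2.COLOR_BGR2HSV)
m=((h[...,0]>100)&(h[...,0]<125)&(h[...,1]>110)&(h[...,2]>40)).astype(np.uint8);m[:190]=0;m[240:]=0;m[:,:175]=0;m[:,225:]=0
N,l,s,c=cv2.connectedComponentsWithStats(m);i=1+np.argmax(s[1:,4])
cs,_=cv2.findContours((l==i).astype(np.uint8),cv2.RETR_EXTERNAL,cv2.CHAIN_APPROX_NONE)
P=(ray("scene",cs[0].reshape(-1,2),.012)[:,:2]*1000).astype(np.float32);print("mark",cv2.minEnclosingCircle(P),cv2.fitEllipse(P))
p=get_tool_pos(); d=BM-BT
servo_line([p[0]+d[0],p[1]+d[1],.056],v=.08)
hit=servo_line([p[0]+d[0],p[1]+d[1],.0475],v=.02,force_limit=4)
print(hit,get_tool_pos(),get_wrist_force(),get_time_s())
E
```

```text
mark ((593.8060302734375, 206.13162231445312), 28.645740509033203) ((593.9474487304688, 206.35595703125), (53.285560607910156, 54.61174011230469), 146.2922821044922)
True [0.5945 0.2056 0.049 ] [1.3657 0.1437 6.5096] 9.2
```

```bash
python3 - <<'E'
from h import *
np.set_printoptions(precision=4,suppress=True)
ungrasp(); dwell(.2); print(get_width(),get_wrist_force())
p=get_tool_pos(); servo_line([p[0],p[1],.18],v=.12)
servo_line([*YT,.18],v=.2)
im=grab_frame("top"); sc=grab_frame("scene")
cv2.imwrite("pics/top3.png",cv2.resize(im[140:260,170:370],None,fx=4,fy=4));cv2.imwrite("pics/sc3.png",cv2.resize(sc[130:260,130:330],None,fx=4,fy=4))
h=cv2.cvtColor(sc,cv2.COLOR_BGR2HSV); m=((h[...,2]>225)&(h[...,1]<40)).astype(np.uint8);m[:160]=0;m[230:]=0;m[:,:170]=0;m[:,275:]=0
N,l,s,c=cv2.connectedComponentsWithStats(m)
for i in range(1,N):
    if s[i][4]>60:
        cs,_=cv2.findContours((l==i).astype(np.uint8),cv2.RETR_EXTERNAL,cv2.CHAIN_APPROX_NONE)
        print(s[i],cv2.minEnclosingCircle((ray("scene",cs[0].reshape(-1,2),.078)[:,:2]*1000).astype(np.float32)))
print(get_tool_pos(),get_time_s())
E
```

```text
0.9939695474062329 [-0.9695  0.2463  0.5089]
[186 188  19  14 191] ((593.133544921875, 207.39288330078125), 30.181346893310547)
[0.5734 0.0317 0.18  ] 12.1583
```

View pics/sc3.png

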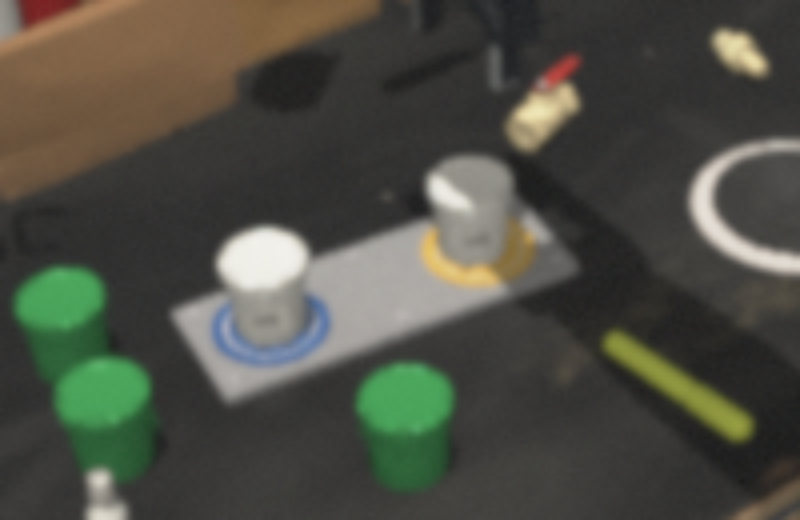

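View pics/top3.png

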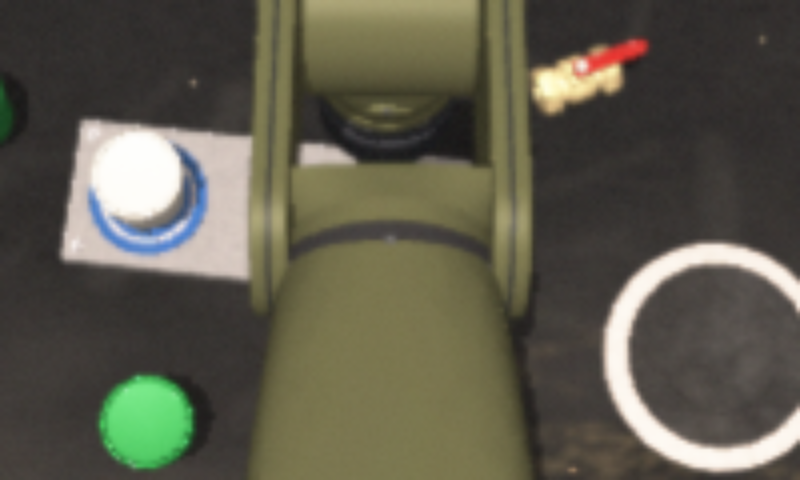

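The tub on blue stands upright at (593,207) mm, within about 2 mm of its mark centre. Now the tub on the yellow mark (scene crop about (470,200)).

```bash
python3 - <<'E'
from h import *
np.set_printoptions(precision=4,suppress=True)
def avg():
    F=[]
    for _ in range(5): F.append(get_wrist_force()); dwell(.02)
    return np.mean(F,0)
print(servo_line([*YT,.048],v=.1,force_limit=12))
f0=avg(); clamp(60); print("w",get_width(),get_tool_pos(),f0,avg())
p=get_tool_pos()
servo_line([p[0],p[1],p[2]+.06],v=.06); dwell(.4)
print(get_tool_pos(),get_width())
sc=grab_frame("scene")
cv2.imwrite("pics/sc4.png",cv2.resize(sc[130:260,130:330],None,fx=4,fy=4))
dwell(.5);f1=avg();dwell(.3); print("lift",f1,f1-f0,avg(),get_time_s())
h=cv2.cvtColor(sc,cv2.COLOR_BGR2HSV)
m=((h[...,0]>12)&(h[...,0]<32)&(h[...,1]>100)&(h[...,2]>50)).astype(np.uint8);m[:175]=0;m[225:]=0;m[:,:225]=0;m[:,275:]=0
N,l,s,c=cv2.connectedComponentsWithStats(m);i=1+np.argmax(s[1:,4])
cs,_=cv2.findContours((l==i).astype(np.uint8),cv2.RETR_EXTERNAL,cv2.CHAIN_APPROX_NONE)
P=(ray("scene",cs[0].reshape(-1,2),.012)[:,:2]*1000).astype(np.float32);print("mark",cv2.minEnclosingCircle(P),cv2.fitEllipse(P))
E
```

```text
False
w 0.7292611274643269 [0.5738 0.0307 0.049 ] [-0.2578  0.1725 -0.304 ] [-1.9473  0.3564  5.9981]
[0.5737 0.0307 0.1088] 0.7357601972729129
lift [-0.3816 -0.0717 -3.765 ] [-0.1238 -0.2441 -3.461 ] [ 0.3788  0.0052 -3.7409] 16.7167
mark ((568.4526977539062, 27.44136619567871), 44.20030212402344) ((568.4924926757812, 27.795866012573242), (82.66880798339844, 86.54965209960938), 139.0028533935547)
```

View pics/sc4.png

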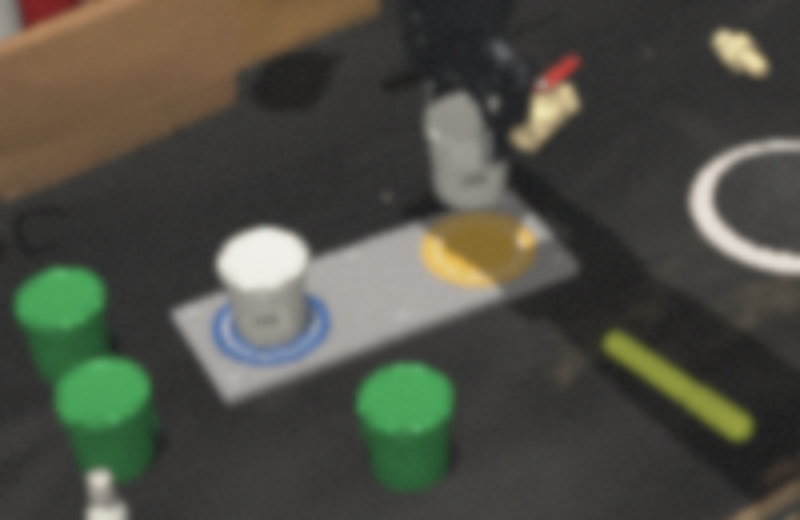

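The tub on yellow is lifted clear (crop about (467,165)). It weighs about 3.6 N (0.37 kg) against 7.5 N, so the blue one is heavier. Set the yellow one back on its mark and return for the blue one.

```bash
python3 - <<'E'
from h import *
np.set_printoptions(precision=4,suppress=True)
p=get_tool_pos(); d=YM-YT
q=[p[0]+d[0],p[1]+d[1]]
servo_line([*q,.056],v=.08)
print(servo_line([*q,.0475],v=.02,force_limit=4),get_tool_pos(),get_wrist_force())
ungrasp(); dwell(.2)
servo_line([*q,.18],v=.12)
B=[.5936,.2060]
servo_line([*B,.18],v=.2)
sc=grab_frame("scene")
cv2.imwrite("pics/sc5.png",cv2.resize(sc[130:260,130:330],None,fx=4,fy=4))
h=cv2.cvtColor(sc,cv2.COLOR_BGR2HSV); m=((h[...,2]>225)&(h[...,1]<40)).astype(np.uint8);m[:160]=0;m[230:]=0;m[:,:170]=0;m[:,275:]=0
N,l,s,c=cv2.connectedComponentsWithStats(m)
for i in range(1,N):
    if s[i][4]>60:
        cs,_=cv2.findContours((l==i).astype(np.uint8),cv2.RETR_EXTERNAL,cv2.CHAIN_APPROX_NONE)
        print(s[i],cv2.minEnclosingCircle((ray("scene",cs[0].reshape(-1,2),.078)[:,:2]*1000).astype(np.float32)))
print(get_tool_pos(),get_time_s())
E
```

```text
True [0.5704 0.027  0.049 ] [-0.7601 -0.571   5.0399]
[240 170  18  12 172] ((568.329833984375, 27.948524475097656), 29.551332473754883)
[186 193  14   9  65] ((588.3272705078125, 220.38992309570312), 23.50865364074707)
[0.5936 0.205  0.1799] 20.8583
```

View pics/sc5.png

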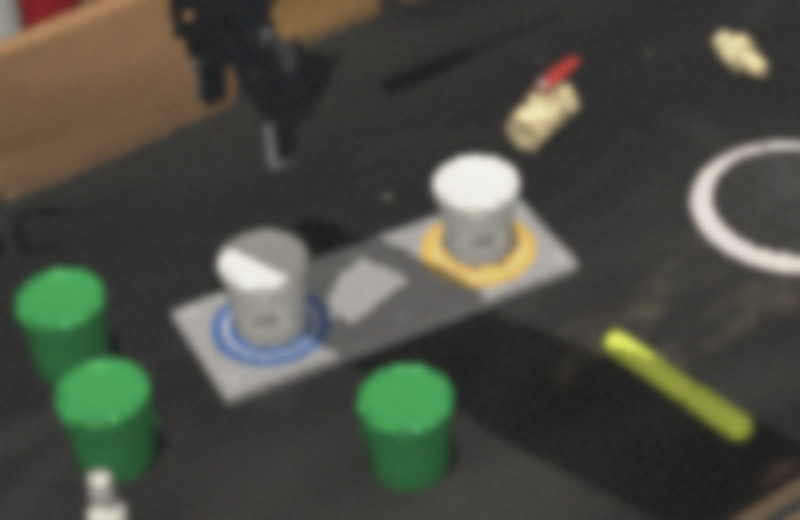

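The yellow tub stands at (568,28) mm, on its mark. Now regrasp the blue tub and carry it to the pad.

```bash
python3 - <<'E'
from h import *
np.set_printoptions(precision=4,suppress=True)
B=[.5936,.2060]
print(servo_line([*B,.048],v=.1,force_limit=12))
clamp(60); print("w",get_width(),get_tool_pos())
servo_line([*get_tool_pos()[:2],.195],v=.1)
servo_line([*PAD,.195],v=.12); dwell(.7)
print(get_tool_pos(),get_width(),get_wrist_force(),get_time_s())
cv2.imwrite("pics/top6.png",grab_frame("top")[100:300]);sc=grab_frame("scene");cv2.imwrite("pics/sc6.png",cv2.resize(sc[80:260,150:400],None,fx=3.2,fy=3.2))
E
```

```text
False
w 0.7243833553282731 [0.5945 0.2062 0.0493]
[ 0.4625 -0.2168  0.195 ] 0.7335404532901886 [-0.1235 -0.4277 -6.1182] 28.825
```

View pics/sc6.png

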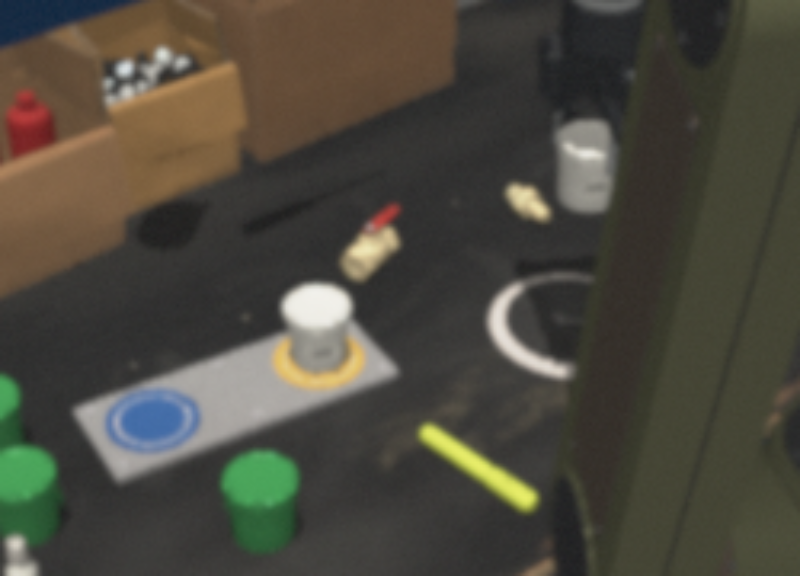

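View pics/top6.png

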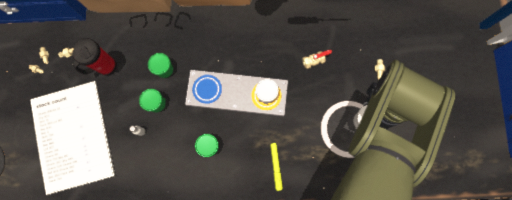

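```bash
python3 - <<'E'
from h import *
np.set_printoptions(precision=4,suppress=True)
F=[]
for _ in range(8): F.append(get_wrist_force()); dwell(.05)
print(np.mean(F,0),get_tool_pos(),np.abs(get_qd()).max(),get_width())
print((proj("scene",[[.4625,-.2168,.158],[.4625,-.2168,.224]])-[150,80])*3.2)
E
```

```text
[ 0.3288  0.2374 -7.2517] [ 0.4625 -0.2168  0.195 ] 0.11950226932127805 0.7288326090408069
[[583.7647 195.5848]
 [590.2887 136.5176]]
```

The image matches the projected pose (lid and base within a few crop pixels), and the weight is back to 7.3 N. Handing in.

```bash
python3 -c "
from bench import *
print(get_time_s(),finish_job())"
```

```text
the job is handed in; nothing more can be done
29.325 None
```

The tub from the blue mark is the fuller one, and the arm is holding it over the middle of the black pad. I handed the job in at 29.3 s.

- **Weighing:** I lifted each tub about 60 mm, held it still for just over a second and set it back. The blue-mark tub weighed about 7.5 N (0.77 kg) and the yellow-mark tub about 3.5 N (0.36 kg).
- **Lighter tub:** it stands upright on the yellow mark. The last measurement put its lid about 1 mm from the mark centre.
- **Heavier tub:** it is upright and still, with its underside about 14.5 cm above the pad. The camera view agrees with where it should be to within a few pixels.
- **Disagreement:** one wrist-force reading over the pad was low (6.1 N). The average of eight readings straight after was 7.3 N, so I took it as noise.
- **Other objects:** the arm went nowhere near the valve, nipple or glue bottle, and they look unmoved in the last pictures.

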